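Roll the red tin onto the yellow strip

ROBOT

A 6-joint arm with a two-finger parallel gripper is mounted at the origin on the work surface. World frame = base frame: x ahead of the robot, y to its left, z up, the work surface at z = 0. Lengths are in mm, angles in rad, forces in N, time in s.
With the tool pointing down it reaches from about 275 to 850 mm from the base axis. Payload 19 kg.
Tool frame: the origin (TCP) lies midway between the tips of the shut fingers; the grasp point (between the pads) lies 19 mm behind it; y points along the fingers, x is the direction in which the jaws open and shut, and the axes are right-handed (so a half turn about y gives the same grasp; the last joint's range is limited). The gripper opens to 85 mm and grips with 20 to 120 N. Pads are 22 mm wide; open, the fingers measure 114 mm over their backs; the gripper's body (76 mm by 85 mm) begins 54 mm behind the grasp point. The pads swing forward as they close: fully open they stand 13 mm farther back than shut.
Start: joints at [-1.329, 0.15, 1.437, -0, 1.554, -0.134], TCP at [211.006, -534.848, 200.067] pointing down, gripper open.
Joint ranges: [-2.8, 2.8], [-0.68, 2.1], [0.12, 2.68], [-1.39, 4.53], [0.16, 2.79], [-2.81, 2.81]. Speed limits (rad/s): [1.89, 1.89, 2.22, 3.01, 3.01, 3.01].

INTERFACE

Orientations are given as [roll, pitch, yaw] about the fixed x, y, z axes, in that order (R = Rz(yaw) Ry(pitch) Rx(roll)).
In Python, from station import manip, cams gives the robot as it stands.
- The arm moves only by the tool send_rows, never from a script. Its argument "moves" is a list of rows, each an object of numbers: "fingers": the opening, from -1 (shut) to 1 (fully open), so that 0 is half open; "tx", "ty", "tz": the shift along the world's x, y, z in m; "rx", "ry", "rz": the turn, a rotation vector about the world's x, y, z in rad. In form: [{"fingers": .., "tx": .., "ty": .., "tz": .., "rx": .., "ry": .., "rz": ..}, ...]. A call has 1 to 8 rows; each row is the pose to reach, as a shift and turn from the pose measured when the call began; what a row does not reach only later rows make up. A row lasts 1/12 s, in which the tool goes at most 41.7 mm and 7.16 degrees, less where a joint would pass 70% of its speed; a pose out of reach is approached as far as the arm can. A call with a gripper value outside its range is refused whole. The fingers move at their own pace and stop on an object; "grip_force" is the grip in N (left out, the last holds). Time passes only in rows, so rows that repeat a pose let the fingers close. It gives the time, the measured TCP pose, the force and the opening at its end, in the units of the state.
- manip.get_state(): the state, without advancing time (a new reading comes with each control period).
- cams.get_image(name): name is "side" or "top" or "wrist"; returns the picture (420x560x3 uint8, blue, green, red); there is no depth.
- cams.camera_info(name): a dict with "mtx" (3x3 intrinsics, pixels), "T" (4x4, takes a point from camera to world coordinates). Camera axes: x right, y down, z forward; pixel columns grow to the right and rows downward; lengths in mm; the calibration is good to about 2 mm. A picture is of the moment at which its call begins: read the wrist's pose just before it. camera_info takes no time and is no camera call; for the wrist camera it gives the pose at the moment of the call.
- manip.job_done(): hands the job in, once; it reports no verdict.
Trained networks look in the newest picture that a camera, given by its name, has taken for a name from the list of things; names that differ only in an ending like _2 or _b are one class to them, and where a whole thing is asked for, a point or a joint stands for the part that bears it (a point fixed in the world has none). Each returns a list of dicts, best first, with "confidence" (0 to 1); they miss things now and then, are a little off and sometimes report something else, mostly with a low value. They report only what shows in the picture. A call takes as long as a camera call. They do not tell look-alikes from the thing itself.
- cams.search_frame(camera, label): "position" ([x, y, z] in mm, in the coordinates of the camera as it stood for that picture, good to about 4 mm: the middle of the surface that is visible of it).
- cams.outline_of(camera, label): "region" (420x560 bool, what is visible of it).
The state is a dict: "time": time; "q": joint angles; "qvel": joint speeds; "joint_efforts": joint torques, N m; "eef_pos": TCP position; "orientation": TCP orientation; "contact_force": force on the tool from outside, world axes, zero at the start; "torque": the same for the moment, N m; "finger_gap": finger opening in mm.
Only numpy, scipy, OpenCV 4.12 (cv2) and the standard library are available. Lean on these libraries where they do the work, as an engineer would, in place of code of your own. Each camera call takes 0.05 s, during which the arm holds its last target.

TASK

Make room in the tin tray: with the fingertips pushing gently along the top of the red tin lying in it, roll the tin along the tray until it lies still on the yellow strip, then let go. Only touch its top: do not shove it from the side, skid it, pick it up or lift it. Leave the blue tin in the same tray and the mug, spice jar and tub beside it where they are.

Things in the scene. Friction and masses are not known exactly. Their poses are not given: they have to be found in the camera images.
- tray: White open tray fixed to the worktop with a grey lane inside; outer size 130 x 390 mm, 26 mm high, walls and floor 5 mm thick. Origin: centre of its underside, on the worktop. Its y axis runs along the lane (the tins roll along it), x across it, z up.
- strip: Yellow strip painted across the lane's floor and on over both rims; 24 mm wide along the lane. It has no thickness to feel. Origin: middle of the strip on the lane's floor (5 mm above the worktop). Its y axis runs along the lane, x across it, z up.
- red_tin: Red-labelled food tin with pale bars, lying on its side across the lane, towards either end; 74 mm diameter, 110 mm long, 0.3 to 0.55 kg. Origin: its centre, 42 mm above the worktop (top line 79 mm). Its x axis is its long axis, across the lane; y and z turn as it rolls. Slight rolling resistance: at a few cm/s it runs on some mm and stays. Its top moves twice as far as its centre. 4 mm play to each lane wall.
- blue_tin: Bystander: the same kind of tin with a blue label and yellow bars, lying towards the tray's other end, beyond the strip. Origin at its centre, x its long axis. Not to be bumped.
- mug: Bystander: white mug with a handle, standing on the worktop beyond the tray; 76 mm wide, 85 mm high. Origin: centre of its underside.
- spice_jar: Bystander: amber spice jar, orange label, black cap; 44 mm diameter, 90 mm high, beyond the tray. Origin: centre of its underside.
- pill_tub: Bystander: white tub with a blue cap; 54 mm diameter, 80 mm high, on the robot's side of the tray. Origin: centre of its underside.
Not all that is in view belongs to the job. What is shaped like the red_tin but green is not meant.

How it is judged:
By the outcome, as a careful person would: the job done as asked, in the order asked, and still so for the second after the job is handed in, with the robot touching nothing.
It also fails if it takes over 61 s, if anything falls off the work surface, if the arm or the gripper's body presses on something with over 40 N, if the wrist force passes 120 N, or if a joint passes its speed limit or range.

## Working session

There is one attempt and no reset: what is moved stays moved. The work goes in short steps, Python scripts to look and compute and a tool call to move; the robot and the scene stay as the last step left them, time stands still between calls to the robot, and variables do not carry over. Pictures are saved under pics/ and viewed, and the job is handed in when it is done.

Besides the shell and the picture viewer there is one more tool, called in YAML: its name, and indented under it one key for each argument. send_rows: Moves the arm, as the interface text tells. Its arguments: {"type":"object","properties":{"moves":{"type":"array"},"grip_force":{"type":"number"}},"required":["moves"]}

```bash
mkdir -p pics; python3 - <<'E'
from station import manip, cams
import cv2,numpy as np
print(manip.get_state())
for n in ("top","side"):
    cv2.imwrite(f"pics/{n}0.png",cams.get_image(n))
    i=cams.camera_info(n);M=np.array(i["T"])
    print(n,np.round(i["mtx"],1).tolist(),np.round(M,3).tolist())
    for l in ("tray","strip","red_tin","blue_tin","mug","spice_jar","pill_tub"):
        for d in cams.search_frame(n,l):
            print(l,round(d["confidence"],2),np.round(M[:3,:3]@d["position"]+M[:3,3],1))
print(manip.get_state()["time"])
E
```

```text
{'time': 0.0, 'q': array([-1.32900911e+00,  1.50966832e-01,  1.43804944e+00,  1.58215791e-05,
        1.55378467e+00, -1.34003239e-01]), 'qvel': array([-1.31881655e-03,  1.58736092e-03, -6.40626567e-04, -7.58071738e-04,
        9.08522710e-06,  6.33167765e-04]), 'joint_efforts': array([ 4.14637907e-03, -7.13057613e+01, -5.70864952e+01,  1.00253401e-04,
        9.14173404e-03, -4.88907756e-05]), 'eef_pos': array([ 210.94499202, -534.59859221,  199.47723237]), 'orientation': array([-1.57061922e+00,  1.19534373e-03, -1.19500605e+00]), 'contact_force': array([ 0.40424594,  0.45817801, -0.63325397]), 'torque': array([-0.05921972, -0.00065927, -0.00149625]), 'finger_gap': 85.38249838611279}
top [[398.3, 0.0, 275.3], [0.0, 398.3, 214.5], [0.0, 0.0, 1.0]] [[0.017, -0.983, 0.18, 419.698], [-1.0, -0.016, 0.008, 48.767], [-0.005, -0.18, -0.984, 838.685], [0.0, 0.0, 0.0, 1.0]]
tray 0.9 [538.1  41.5   9.7]
strip 0.67 [543.3  28.8   8.4]
red_tin 0.73 [ 348.8 -109.5   71.9]
blue_tin 0.75 [564.1 153.9  75.2]
mug 0.57 [ 669.3 -119.8   43.3]
spice_jar 0.72 [672.6  64.6  88.9]
spice_jar 0.26 [412.4 107.9  79.6]
pill_tub 0.76 [413.6 108.5  80.5]
side [[396.8, 0.0, 279.5], [0.0, 396.8, 203.8], [0.0, 0.0, 1.0]] [[0.886, -0.34, 0.315, 309.03], [-0.463, -0.62, 0.633, -447.883], [-0.02, -0.707, -0.707, 608.064], [0.0, 0.0, 0.0, 1.0]]
tray 0.58 [532.1  -4.4   7.9]
strip 0.59 [542.2  26.1   3.2]
red_tin 0.96 [ 511.  -108.3   71.5]
red_tin 0.75 [ 342.3 -125.6   62.7]
blue_tin 0.61 [559.1 133.3  61.4]
spice_jar 0.85 [672.   49.4  58.5]
pill_tub 0.63 [401.1  96.4  52.7]
0.8
```

View pics/top0.png

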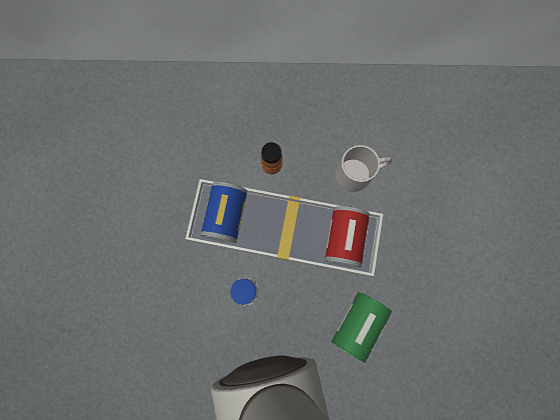

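View pics/side0.png

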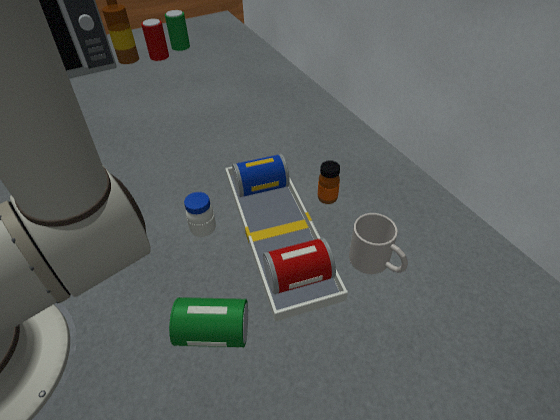

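The red tin in the tray is at top pixel (347,236), the strip is at (289,228), blue at (223,212), and the green look-alike sits outside at (362,327). Next I'll fit the tray and tin poses.

```bash
cat > h.py <<'E'
from station import manip, cams
import cv2,numpy as np
from scipy.optimize import least_squares, minimize
def cam(n):
    i=cams.camera_info(n); return np.array(i["mtx"]),np.array(i["T"])
def proj(K,T,P):
    P=(np.asarray(P)-T[:3,3])@T[:3,:3]; p=P@K.T; return p[:,:2]/p[:,2:]
def ray(K,T,uv,z):
    d=T[:3,:3]@np.linalg.solve(K,[uv[0],uv[1],1.]); return T[:3,3]+d*(z-T[2,3])/d[2]
def hullmask(p):
    m=np.zeros((420,560),np.uint8); cv2.fillConvexPoly(m,cv2.convexHull(np.round(p*16).astype(np.int32)),1,shift=4); return m>0
def cyl(c,yaw):
    a=np.linspace(0,2*np.pi,60,endpoint=False); P=[]
    ax=np.array([np.cos(yaw),np.sin(yaw),0]); ay=np.array([-np.sin(yaw),np.cos(yaw),0])
    return np.vstack([np.array(c)+s*55*ax+37*np.cos(a)[:,None]*ay+37*np.sin(a)[:,None]*np.array([0,0,1]) for s in(-1,1)])
def iou(a,b): return (a&b).sum()/(a|b).sum()
def fit_tin(K,T,reg,x0):
    f=lambda p:-iou(hullmask(proj(K,T,cyl([p[0],p[1],42],p[2]))),reg)
    r=minimize(f,x0,method="Nelder-Mead",options=dict(initial_simplex=[x0]+[np.add(x0,d) for d in([10,0,0],[0,10,0],[0,0,.1])]))
    return r.x,-r.fun
def tray_hull(p):
    c,s=np.cos(p[2]),np.sin(p[2]);R=np.array([[c,-s],[s,c]])
    return np.array([[*(R@[x,y]+p[:2]),z] for x in(-65,65) for y in(-195,195) for z in (0,26)])
E
python3 - <<'E'
from h import *
for n in("top","side"):
    K,T=cam(n); img=cams.get_image(n)
    hsv=cv2.cvtColor(img,cv2.COLOR_BGR2HSV)
    for l in("red_tin","blue_tin","strip","tray"):
        for d in cams.outline_of(n,l):
            m=np.array(d["region"]);ys,xs=np.nonzero(m)
            if d["confidence"]<.35 or len(xs)<30: continue
            print(n,l,round(d["confidence"],2),"n",len(xs),"c",xs.mean().round(1),ys.mean().round(1),"hue",np.median(hsv[m][:,0]))
            np.save(f"{n}_{l}_{int(xs.mean())}.npy",m)
            c=ray(K,T,(xs.mean(),ys.mean()),60)
            if "tin" in l: print("  fit",fit_tin(K,T,m,[c[0],c[1],-.1]))
            if l=="tray":
                cnt=cv2.convexHull(np.argwhere(m)[:,::-1].astype(np.int32)); hm=hullmask(cnt[:,0].astype(float))
                x0=[538,25,-.1]
                f=lambda p:-iou(hullmask(proj(K,T,tray_hull(p))),hm)
                r=minimize(f,x0,method="Nelder-Mead",options=dict(initial_simplex=[x0]+[np.add(x0,e) for e in([10,0,0],[0,10,0],[0,0,.1])]))
                print("  tray",r.x,r.fun)
            if l=="strip":
                r=cv2.minAreaRect(np.argwhere(m)[:,::-1].astype(np.float32)); print("  ",r, ray(K,T,r[0],5),ray(K,T,r[0],26))
E
```

```text
top red_tin 0.96 n 2334 c 361.5 326.3 hue 66.0
  fit (array([ 348.49825566, -113.88157159,   -0.51601445]), np.float64(0.9483949613978058))
top red_tin 0.69 n 2210 c 347.2 236.1 hue 1.0
  fit (array([ 5.22292334e+02, -8.95413850e+01, -1.68065447e-01]), np.float64(0.9696703296703296))
top blue_tin 0.57 n 2148 c 223.9 212.0 hue 111.0
  fit (array([ 5.68377210e+02,  1.59432638e+02, -1.91539808e-01]), np.float64(0.9608636977058029))
top strip 0.69 n 648 c 288.2 229.0 hue 23.0
   ((288.423095703125, 227.88461303710938), (11.7669677734375, 63.14939498901367), 11.309932708740234) [544.09095495  27.0056812    5.        ] [540.95757224  27.55382983  26.        ]
top tray 0.9 n 7090 c 284.3 228.5 hue 108.0
  tray [ 5.45333876e+02  3.55237381e+01 -1.75914070e-01] -0.9880307319045694
side red_tin 0.71 n 2828 c 299.0 264.6 hue 2.0
  fit (array([ 5.20092641e+02, -8.98609142e+01, -2.23070031e-01]), np.float64(0.9373134328358209))
side red_tin 0.66 n 3753 c 208.7 321.9 hue 67.0
  fit (array([ 345.40391845, -118.38730257,   -0.50178794]), np.float64(0.9508238276299112))
side blue_tin 0.59 n 1840 c 260.3 175.0 hue 109.0
  fit (array([ 5.64877900e+02,  1.57133354e+02, -1.72131141e-01]), np.float64(0.9483471074380165))
side strip 0.61 n 533 c 278.3 229.5 hue 25.0
   ((278.4614562988281, 227.6891632080078), (13.916861534118652, 64.75894165039062), 77.07400512695312) [544.30568958  32.82083252   5.        ] [536.11286167  16.08167464  26.        ]
side tray 0.6 n 5987 c 283.3 246.9 hue 103.0
  tray [ 5.41795788e+02  3.49475035e+01 -1.72857609e-01] -0.9258527827648115
```

```bash
cat >> h.py <<'E'
TR=np.array([543.5,35.2]); YAW=-0.174
U=np.array([-np.sin(YAW),np.cos(YAW)]); V=np.array([np.cos(YAW),np.sin(YAW)])
def lane(xy): d=np.asarray(xy)[:2]-TR; return np.round([d@U,d@V],1)
def tin(n,hue="red",x0=None):
    img=cams.get_image(n);K,T=cam(n);hsv=cv2.cvtColor(img,cv2.COLOR_BGR2HSV);out=[]
    for d in cams.outline_of(n,hue+"_tin"):
        m=np.array(d["region"]);
        if m.sum()<300: continue
        h=np.median(hsv[m][:,0])
        if (hue=="red" and not(h<12 or h>168)) or (hue=="blue" and not 95<h<130): continue
        ys,xs=np.nonzero(m);c=ray(K,T,(xs.mean(),ys.mean()),60)
        p,q=fit_tin(K,T,m,[c[0],c[1],YAW]); out.append((round(d["confidence"],2),np.round(p,2),round(q,3),"s,t",lane(p)))
    return out,img
E
python3 - <<'E'
from h import *
for n in("top","side"):
    K,T=cam(n); img=cams.get_image(n);hsv=cv2.cvtColor(img,cv2.COLOR_BGR2HSV)
    m=cv2.inRange(hsv,(15,80,80),(35,255,255))>0
    P=np.array([ray(K,T,(x,y),5) for y,x in np.argwhere(m)]);L=np.array([[(p[:2]-TR)@U,(p[:2]-TR)@V] for p in P])
    k=(abs(L[:,0]+8)<40)&(abs(L[:,1])<40)
    s=L[k]; 
    for a in(-30,-10,10,30):
        q=s[abs(s[:,1]-a)<10][:,0]; print(n,a,len(q),q.mean().round(1),q.min().round(1),q.max().round(1))
    # rim edges of tray from proj for check
    for z,p in((26,1),):
        for c in proj(K,T,[[*(TR+a*U+b*V),26] for a,b in((-195,-65),(195,-65),(195,65),(-195,65))]): cv2.circle(img,tuple(np.int32(np.round(c))),2,(0,255,0),1)
    cv2.imwrite(f"pics/{n}1.png",img)
for n in("top","side"): print(tin(n)[0],tin(n,"blue")[0])
E
```

```text
top -30 109 -7.5 -19.2 4.4
top -10 107 -7.6 -19.5 4.2
top 10 105 -7.6 -19.6 4.4
top 30 106 -7.6 -19.6 4.3
side -30 92 -7.7 -19.7 4.4
side -10 94 -7.8 -19.8 4.4
side 10 89 -8.2 -20.0 3.8
side 30 87 -8.4 -20.1 3.8
[(0.85, array([ 5.2237e+02, -8.9210e+01, -1.5000e-01]), np.float64(0.937), 's,t', array([-126.2,    0.7]))] [(0.96, array([ 5.6903e+02,  1.5928e+02, -1.9000e-01]), np.float64(0.975), 's,t', array([126.6,   3.7]))]
[] [(0.7, array([ 5.6528e+02,  1.5888e+02, -2.3000e-01]), np.float64(0.942), 's,t', array([125.6,   0. ]))]
```

```bash
python3 -c "
import cv2,numpy as np
a=cv2.imread('pics/top1.png')[160:300,170:400];b=cv2.imread('pics/side1.png')[140:320,200:380]
cv2.imwrite('pics/z1.png',np.hstack([cv2.resize(a,(460,280),interpolation=0),cv2.resize(b,(280,280),interpolation=0)]))"
```

```text
(no output)
```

View pics/z1.png

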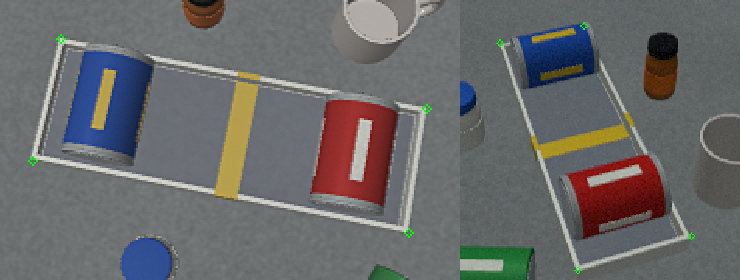

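The tray model lands on the corners. The strip is at s=-7.8 along the lane and the red tin at s≈-126, so it must roll 118 mm. I'll do that in several short top strokes with shut fingertips, starting by moving above it.

send_rows:
  moves:
    - {"fingers":-1,"tx":0.02,"ty":0.028,"tz":0.0,"rx":0,"ry":0,"rz":-0.07}
    - {"fingers":-1,"tx":0.042,"ty":0.058,"tz":0,"rx":0,"ry":0,"rz":-0.15}
    - {"fingers":-1,"tx":0.064,"ty":0.09,"tz":0,"rx":0,"ry":0,"rz":-0.23}
    - {"fingers":-1,"tx":0.086,"ty":0.121,"tz":0,"rx":0,"ry":0,"rz":-0.31}
    - {"fingers":-1,"tx":0.108,"ty":0.152,"tz":0,"rx":0,"ry":0,"rz":-0.39}
    - {"fingers":-1,"tx":0.13,"ty":0.183,"tz":0,"rx":0,"ry":0,"rz":-0.47}
    - {"fingers":-1,"tx":0.152,"ty":0.214,"tz":0,"rx":0,"ry":0,"rz":-0.552}
    - {"fingers":-1,"tx":0.174,"ty":0.245,"tz":0,"rx":0,"ry":0,"rz":-0.552}
  grip_force: 20

```text
time: 2.47
eef_pos: [385.7, -288.2, 200.3]
orientation: [-1.57, -0.0, -1.753]
contact_force: [0.2, -0.7, 0.1]
finger_gap: 0.0
```

send_rows:
  moves:
    - {"fingers":-1,"tx":0.022,"ty":0.031,"tz":-0.01,"rx":0,"ry":0,"rz":0.008}
    - {"fingers":-1,"tx":0.045,"ty":0.063,"tz":-0.03,"rx":0,"ry":0,"rz":0.008}
    - {"fingers":-1,"tx":0.067,"ty":0.094,"tz":-0.05,"rx":0,"ry":0,"rz":0.008}
    - {"fingers":-1,"tx":0.09,"ty":0.126,"tz":-0.07,"rx":0,"ry":0,"rz":0.008}
    - {"fingers":-1,"tx":0.112,"ty":0.157,"tz":-0.085,"rx":0,"ry":0,"rz":0.008}
    - {"fingers":-1,"tx":0.134,"ty":0.1875,"tz":-0.095,"rx":0,"ry":0,"rz":0.008}
    - {"fingers":-1,"tx":0.134,"ty":0.1875,"tz":-0.1,"rx":0,"ry":0,"rz":0.008}
    - {"fingers":-1,"tx":0.134,"ty":0.1875,"tz":-0.1,"rx":0,"ry":0,"rz":0.008}

```text
time: 3.13
eef_pos: [519.8, -98.7, 98.7]
orientation: [-1.573, 0.0, -1.742]
contact_force: [-0.3, -0.6, -0.1]
finger_gap: -0.3
```

```bash
python3 - <<'E'
from h import *
s=manip.get_state();print(s["eef_pos"],lane(s["eef_pos"]),s["contact_force"])
i=cams.get_image("side");w=cams.get_image("wrist")
cv2.imwrite("pics/a.png",np.hstack([cv2.resize(i[180:320,200:380],(400,311)),cv2.resize(w,(400,311))]))
E
```

```text
[519.78785222 -98.66924075  98.72609667] [-136.    -0.2] [-0.31220341 -0.62386934 -0.12872326]
```

View pics/a.png

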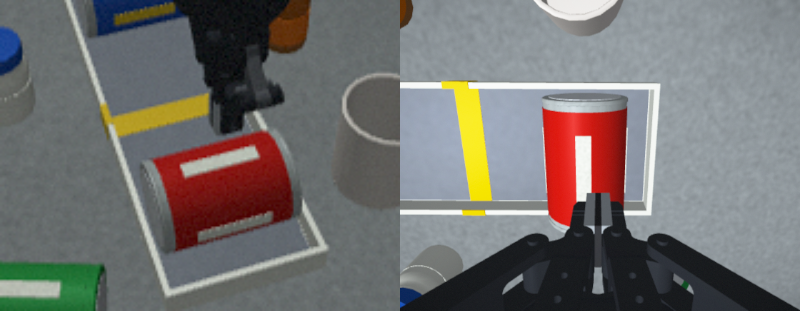

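The wrist view shows the shut tips over the tin's rear part. Now lower gently until contact.

send_rows:
  moves:
    - {"fingers":-1,"tx":0,"ty":0,"tz":-0.006}
    - {"fingers":-1,"tx":0,"ty":0,"tz":-0.012}
    - {"fingers":-1,"tx":0,"ty":0,"tz":-0.016}
    - {"fingers":-1,"tx":0,"ty":0,"tz":-0.018}
    - {"fingers":-1,"tx":0,"ty":0,"tz":-0.018}

```text
schema error: expected keys fingers, tx, ty, tz, rx, ry, rz
```

send_rows:
  moves:
    - {"fingers":-1,"tx":0,"ty":0,"tz":-0.006,"rx":0,"ry":0,"rz":0}
    - {"fingers":-1,"tx":0,"ty":0,"tz":-0.012,"rx":0,"ry":0,"rz":0}
    - {"fingers":-1,"tx":0,"ty":0,"tz":-0.016,"rx":0,"ry":0,"rz":0}
    - {"fingers":-1,"tx":0,"ty":0,"tz":-0.018,"rx":0,"ry":0,"rz":0}
    - {"fingers":-1,"tx":0,"ty":0,"tz":-0.018,"rx":0,"ry":0,"rz":0}

```text
time: 3.65
eef_pos: [519.1, -101.3, 81.9]
orientation: [-1.571, -0.0, -1.745]
contact_force: [-0.6, -0.4, -1.0]
finger_gap: -0.4
```

send_rows:
  moves:
    - {"fingers":-1,"tx":0.0005,"ty":0.003,"tz":-0.001,"rx":0,"ry":0,"rz":0}
    - {"fingers":-1,"tx":0.0005,"ty":0.003,"tz":-0.002,"rx":0,"ry":0,"rz":0}
    - {"fingers":-1,"tx":0.0005,"ty":0.003,"tz":-0.003,"rx":0,"ry":0,"rz":0}
    - {"fingers":-1,"tx":0.0005,"ty":0.003,"tz":-0.003,"rx":0,"ry":0,"rz":0}

```text
time: 3.98
eef_pos: [519.5, -98.2, 78.8]
orientation: [-1.571, -0.0, -1.745]
contact_force: [0.0, 0.1, -0.2]
finger_gap: -0.1
```

send_rows:
  moves:
    - {"fingers":-1,"tx":0,"ty":0.0,"tz":-0.0005,"rx":0,"ry":0,"rz":0}
    - {"fingers":-1,"tx":0,"ty":0,"tz":-0.001,"rx":0,"ry":0,"rz":0}
    - {"fingers":-1,"tx":0,"ty":0,"tz":-0.001,"rx":0,"ry":0,"rz":0}

```text
time: 4.23
eef_pos: [519.5, -98.2, 77.7]
orientation: [-1.571, -0.0, -1.745]
contact_force: [0.2, -0.6, 0.9]
finger_gap: -0.1
```

send_rows:
  moves:
    - {"fingers":-1,"tx":0,"ty":0.0,"tz":-0.0005,"rx":0,"ry":0,"rz":0}
    - {"fingers":-1,"tx":0,"ty":0,"tz":-0.001,"rx":0,"ry":0,"rz":0}
    - {"fingers":-1,"tx":0,"ty":0,"tz":-0.001,"rx":0,"ry":0,"rz":0}

```text
time: 4.48
eef_pos: [519.5, -98.2, 76.6]
orientation: [-1.572, -0.0, -1.745]
contact_force: [-0.0, 0.7, -0.1]
finger_gap: 0.1
```

send_rows:
  moves:
    - {"fingers":-1,"tx":0,"ty":0,"tz":0.003,"rx":0,"ry":0,"rz":0}
    - {"fingers":-1,"tx":0.0,"ty":0,"tz":0.004,"rx":0,"ry":0,"rz":0}
    - {"fingers":-1,"tx":0.0005,"ty":0.003,"tz":0.004,"rx":0,"ry":0,"rz":0}
    - {"fingers":-1,"tx":0.001,"ty":0.006,"tz":0.004,"rx":0,"ry":0,"rz":0}
    - {"fingers":-1,"tx":0.001,"ty":0.006,"tz":0.003,"rx":0,"ry":0,"rz":0}
    - {"fingers":-1,"tx":0.001,"ty":0.006,"tz":0.0025,"rx":0,"ry":0,"rz":0}
    - {"fingers":-1,"tx":0.001,"ty":0.006,"tz":0.002,"rx":0,"ry":0,"rz":0}
    - {"fingers":-1,"tx":0.001,"ty":0.006,"tz":0.002,"rx":0,"ry":0,"rz":0}

```text
time: 5.15
eef_pos: [520.4, -92.2, 78.4]
orientation: [-1.572, -0.0, -1.745]
contact_force: [0.0, 0.1, 0.0]
finger_gap: -0.2
```

```bash
python3 - <<'E'
from h import *
s=manip.get_state();print(s["eef_pos"],lane(s["eef_pos"]),s["contact_force"])
r,i=tin("side");print(r);r,t=tin("top");print(r);w=cams.get_image("wrist")
cv2.imwrite("pics/b.png",np.hstack([cv2.resize(i[200:320,220:380],(400,300)),cv2.resize(w[180:420,120:440],(400,300))]))
E
```

```text
[520.39118693 -92.1900419   78.44710901] [-129.5   -0.7] [0.04322408 0.08111212 0.03824183]
[]
[]
```

View pics/b.png

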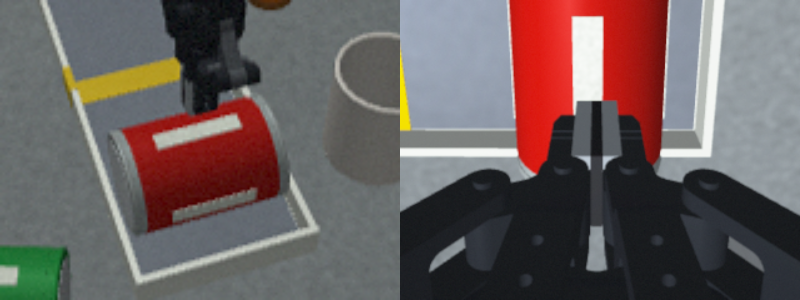

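send_rows:
  moves:
    - {"fingers":-1,"tx":0,"ty":0.0,"tz":-0.0005,"rx":0,"ry":0,"rz":0}
    - {"fingers":-1,"tx":0,"ty":0,"tz":-0.001,"rx":0,"ry":0,"rz":0}
    - {"fingers":-1,"tx":0,"ty":0,"tz":-0.0015,"rx":0,"ry":0,"rz":0}
    - {"fingers":-1,"tx":0,"ty":0,"tz":-0.0015,"rx":0,"ry":0,"rz":0}

```text
time: 5.73
eef_pos: [520.4, -92.2, 77.0]
orientation: [-1.572, -0.0, -1.745]
contact_force: [-0.2, -0.0, -0.1]
finger_gap: -0.2
```

```bash
python3 - <<'E'
from h import *
s=manip.get_state();p=s["eef_pos"]
i=cams.get_image("side");t=cams.get_image("top");o=[]
for n,im in(("side",i),("top",t)):
    K,T=cam(n);c=proj(K,T,[p,[521.6,-89.2,79]]);print(n,c.round(1))
    x,y=np.int32(c[0]);cr=cv2.resize(im[y-40:y+40,x-50:x+50],(500,400),interpolation=0) if 0 else cv2.resize(im[y-40:y+40,x-50:x+50],None,fx=4,fy=4,interpolation=0)
    for q,col in zip(c,((0,255,0),(255,255,0))):
        cv2.drawMarker(cr,tuple(np.int32((q-[x-50,y-40]+.5)*4)),col,0,12,1)
    o.append(cr)
cv2.imwrite("pics/c.png",np.hstack(o))
E
```

```text
side [[299.3 253.3]
 [299.  251. ]]
top [[351.3 235.5]
 [349.9 234.8]]
```

View pics/c.png

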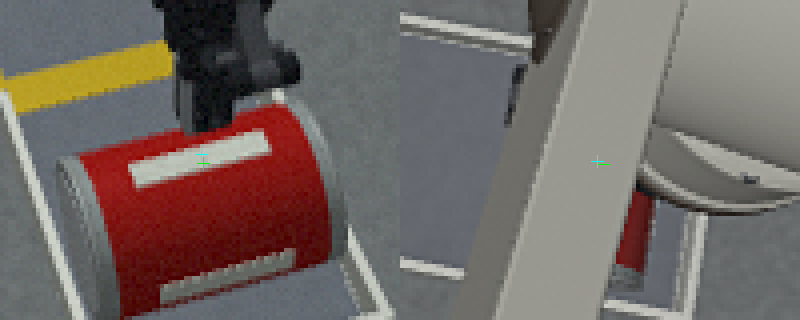

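Projected TCP (side px 299,253) sits about 7 px below the tip that is visible at (300,246). There is also no contact force, so the real tip is roughly 8–12 mm higher than the nominal TCP. I'll keep lowering in small steps and watch the force.

send_rows:
  moves:
    - {"fingers":-1,"tx":0,"ty":0.0,"tz":-0.001,"rx":0,"ry":0,"rz":0}
    - {"fingers":-1,"tx":0,"ty":0,"tz":-0.002,"rx":0,"ry":0,"rz":0}
    - {"fingers":-1,"tx":0,"ty":0,"tz":-0.003,"rx":0,"ry":0,"rz":0}
    - {"fingers":-1,"tx":0,"ty":0,"tz":-0.003,"rx":0,"ry":0,"rz":0}

```text
time: 6.17
eef_pos: [520.4, -92.2, 73.8]
orientation: [-1.572, -0.0, -1.745]
contact_force: [-0.3, 0.2, 0.9]
finger_gap: 0.1
```

```bash
python3 - <<'E'
from h import *
s=manip.get_state();p=s["eef_pos"];print(p,s["finger_gap"],s["contact_force"])
i=cams.get_image("side");w=cams.get_image("wrist");o=[]
for n,im in(("side",i),("wrist",w)):
    K,T=cam(n);c=proj(K,T,[p,[521.6,-89.2,79]]);print(n,c.round(1))
    x,y=np.int32(c[0]);y=min(y,379);cr=cv2.resize(im[y-40:y+40,x-50:x+50],None,fx=4,fy=4,interpolation=0)
    for q,col in zip(c,((0,255,0),(255,255,0))):
        cv2.drawMarker(cr,tuple(np.int32((q-[x-50,y-40]+.5)*4)),col,0,12,1)
    o.append(cr)
cv2.imwrite("pics/d.png",np.hstack(o))
E
```

```text
[520.35056731 -92.20433331  73.84832658] 0.07102151622034725 [-0.30740241  0.17136067  0.93155634]
side [[299.2 254.4]
 [299.  251. ]]
wrist [[276.4 248.5]
 [270.  251.4]]
```

View pics/d.png

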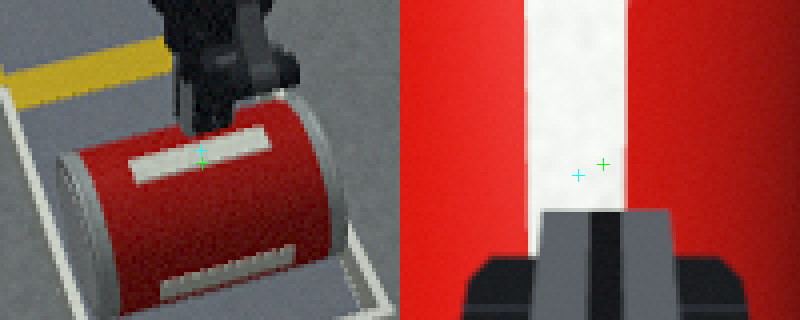

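send_rows:
  moves:
    - {"fingers":-1,"tx":0,"ty":0.0,"tz":-0.0005,"rx":0,"ry":0,"rz":0}
    - {"fingers":-1,"tx":0,"ty":0,"tz":-0.001,"rx":0,"ry":0,"rz":0}
    - {"fingers":-1,"tx":0,"ty":0,"tz":-0.0015,"rx":0,"ry":0,"rz":0}
    - {"fingers":-1,"tx":0,"ty":0,"tz":-0.0015,"rx":0,"ry":0,"rz":0}

```text
time: 6.6
eef_pos: [520.4, -92.2, 72.4]
orientation: [-1.572, -0.0, -1.745]
contact_force: [0.4, 0.7, 0.5]
finger_gap: -0.0
```

send_rows:
  moves:
    - {"fingers":-1,"tx":0,"ty":0.0,"tz":-0.0005,"rx":0,"ry":0,"rz":0}
    - {"fingers":-1,"tx":0,"ty":0,"tz":-0.001,"rx":0,"ry":0,"rz":0}
    - {"fingers":-1,"tx":0,"ty":0,"tz":-0.0015,"rx":0,"ry":0,"rz":0}
    - {"fingers":-1,"tx":0,"ty":0,"tz":-0.0015,"rx":0,"ry":0,"rz":0}

```text
time: 6.93
eef_pos: [520.3, -92.2, 70.8]
orientation: [-1.572, -0.0, -1.745]
contact_force: [-0.3, -0.5, 0.5]
finger_gap: 0.2
```

send_rows:
  moves:
    - {"fingers":-1,"tx":0,"ty":0.0,"tz":-0.0005,"rx":0,"ry":0,"rz":0}
    - {"fingers":-1,"tx":0,"ty":0,"tz":-0.001,"rx":0,"ry":0,"rz":0}
    - {"fingers":-1,"tx":0,"ty":0,"tz":-0.0015,"rx":0,"ry":0,"rz":0}
    - {"fingers":-1,"tx":0,"ty":0,"tz":-0.0015,"rx":0,"ry":0,"rz":0}

```text
time: 7.27
eef_pos: [520.3, -92.2, 69.2]
orientation: [-1.572, -0.0, -1.745]
contact_force: [0.4, -0.8, -0.7]
finger_gap: -0.1
```

```bash
cat > look.py <<'E'
from h import *
import sys
s=manip.get_state();p=s["eef_pos"];print(p.round(2),lane(p),s["finger_gap"].round(2),s["contact_force"].round(2),s["time"])
i=cams.get_image("side");w=cams.get_image("wrist");o=[]
for n,im in(("side",i),("wrist",w)):
    K,T=cam(n);c=proj(K,T,[p]);print(n,c.round(1))
    x,y=np.int32(c[0]);y=min(y,369);cr=cv2.resize(im[y-50:y+50,x-65:x+65],None,fx=3,fy=3,interpolation=0)
    for q,col in zip(c,((0,255,0),)):
        cv2.drawMarker(cr,tuple(np.int32((q-[x-65,y-50]+.5)*3)),col,0,12,1)
    o.append(cr)
cv2.imwrite(sys.argv[1],np.hstack(o))
E
python3 look.py pics/e.png
```

```text
Traceback (most recent call last):
  File "look.py", line 3, in <module>
    s=manip.get_state();p=s["eef_pos"];print(p.round(2),lane(p),s["finger_gap"].round(2),s["contact_force"].round(2),s["time"])
                                                                ^^^^^^^^^^^^^^^^^^^^^
AttributeError: 'float' object has no attribute 'round'
```

```bash
sed -i 's/s\["finger_gap"\].round(2)/round(s["finger_gap"],2)/' look.py; python3 look.py pics/e.png
```

```text
[520.29 -92.19  69.19] [-129.5   -0.8] -0.07 [ 0.37 -0.78 -0.66] 7.2667
side [[299.1 256.1]]
wrist [[276.4 248.5]]
```

View pics/e.png

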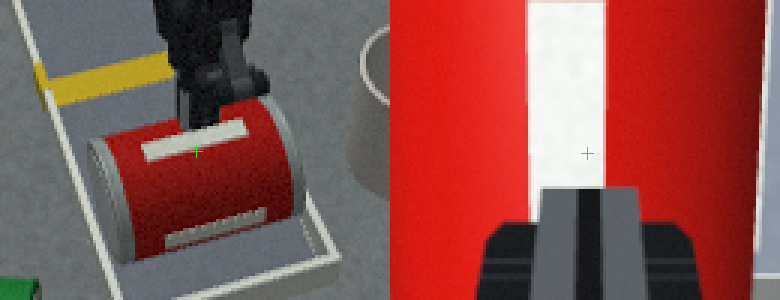

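send_rows:
  moves:
    - {"fingers":-1,"tx":0,"ty":0.0,"tz":-0.0005,"rx":0,"ry":0,"rz":0}
    - {"fingers":-1,"tx":0,"ty":0,"tz":-0.001,"rx":0,"ry":0,"rz":0}
    - {"fingers":-1,"tx":0,"ty":0,"tz":-0.001,"rx":0,"ry":0,"rz":0}

```text
time: 7.62
eef_pos: [520.3, -92.2, 68.2]
orientation: [-1.572, -0.0, -1.745]
contact_force: [-0.0, -0.5, 0.7]
finger_gap: 0.2
```

send_rows:
  moves:
    - {"fingers":-1,"tx":0,"ty":0.0,"tz":-0.0005,"rx":0,"ry":0,"rz":0}
    - {"fingers":-1,"tx":0,"ty":0,"tz":-0.001,"rx":0,"ry":0,"rz":0}
    - {"fingers":-1,"tx":0,"ty":0,"tz":-0.001,"rx":0,"ry":0,"rz":0}

```text
time: 7.87
eef_pos: [520.2, -92.2, 67.1]
orientation: [-1.572, -0.0, -1.745]
contact_force: [-0.8, -0.5, 0.7]
finger_gap: 0.1
```

send_rows:
  moves:
    - {"fingers":-1,"tx":0,"ty":0.0,"tz":-0.0005,"rx":0,"ry":0,"rz":0}
    - {"fingers":-1,"tx":0,"ty":0,"tz":-0.001,"rx":0,"ry":0,"rz":0}
    - {"fingers":-1,"tx":0,"ty":0,"tz":-0.001,"rx":0,"ry":0,"rz":0}

```text
time: 8.12
eef_pos: [520.2, -92.2, 66.0]
orientation: [-1.572, -0.0, -1.745]
contact_force: [1.0, -0.4, -0.5]
finger_gap: -0.2
```

send_rows:
  moves:
    - {"fingers":-1,"tx":0,"ty":0.0,"tz":-0.0005,"rx":0,"ry":0,"rz":0}
    - {"fingers":-1,"tx":0,"ty":0,"tz":-0.001,"rx":0,"ry":0,"rz":0}
    - {"fingers":-1,"tx":0,"ty":0,"tz":-0.001,"rx":0,"ry":0,"rz":0}

```text
time: 8.37
eef_pos: [520.1, -92.2, 64.8]
orientation: [-1.573, -0.0, -1.745]
contact_force: [0.1, 0.3, -0.7]
finger_gap: -0.2
```

```bash
python3 look.py pics/f.png
```

```text
[520.13 -92.15  64.83] [-129.5   -1. ] -0.21 [ 0.09  0.3  -0.66] 8.3667
side [[299.  257.7]]
wrist [[276.5 248.5]]
```

View pics/f.png

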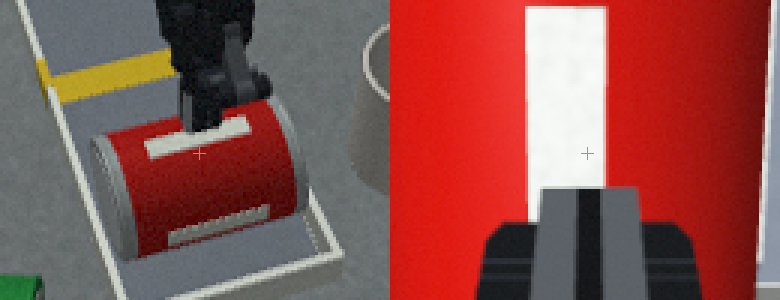

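```bash
python3 - <<'E'
from h import *
from scipy.spatial.transform import Rotation as R
s=manip.get_state();p=s["eef_pos"];Rt=R.from_euler("xyz",s["orientation"]).as_matrix()
K,T=cam("wrist");print("cam in tool",(Rt.T@(T[:3,3]-p)).round(1));print((Rt.T@T[:3,:3]).round(3))
for dz in(0,-5,-10,-15,-20):
  for d in(-11,0,11):
    q=p+Rt@np.array([0,dz,d]); print(dz,d,proj(K,T,[q]).round(1),proj(*cam("side"),[q]).round(1))
E
```

```text
cam in tool [   0.4 -174.6   76.2]
[[ 1.    -0.002 -0.001]
 [ 0.    -0.3    0.954]
 [-0.002 -0.954 -0.3  ]]
0 -11 [[276.5 268. ]] [[292.9 259.3]]
0 0 [[276.4 248.5]] [[299.  257.7]]
0 11 [[276.4 228.4]] [[305.1 256.1]]
-5 -11 [[276.5 272.4]] [[292.9 257.5]]
-5 0 [[276.4 252.5]] [[299.  255.9]]
-5 11 [[276.4 232. ]] [[305.1 254.3]]
-10 -11 [[276.5 277.1]] [[292.9 255.7]]
-10 0 [[276.4 256.8]] [[299.1 254.1]]
-10 11 [[276.4 235.7]] [[305.2 252.4]]
-15 -11 [[276.4 282. ]] [[292.9 253.9]]
-15 0 [[276.4 261.3]] [[299.1 252.2]]
-15 11 [[276.3 239.7]] [[305.3 250.6]]
-20 -11 [[276.4 287.2]] [[292.9 252. ]]
-20 0 [[276.4 266. ]] [[299.2 250.4]]
-20 11 [[276.3 243.9]] [[305.4 248.7]]
```

Two views suggest the visible tip ends about 20 mm short of the nominal TCP, so I expect contact near TCP z≈60. Continuing the guarded descent.

send_rows:
  moves:
    - {"fingers":-1,"tx":0,"ty":0.0,"tz":-0.0007,"rx":0,"ry":0,"rz":0}
    - {"fingers":-1,"tx":0,"ty":0,"tz":-0.0015,"rx":0,"ry":0,"rz":0}
    - {"fingers":-1,"tx":0,"ty":0,"tz":-0.0015,"rx":0,"ry":0,"rz":0}

```text
time: 8.72
eef_pos: [520.1, -92.1, 63.2]
orientation: [-1.573, -0.0, -1.745]
contact_force: [0.4, 0.5, 0.4]
finger_gap: 0.2
```

send_rows:
  moves:
    - {"fingers":-1,"tx":0,"ty":0.0,"tz":-0.0007,"rx":0,"ry":0,"rz":0}
    - {"fingers":-1,"tx":0,"ty":0,"tz":-0.0015,"rx":0,"ry":0,"rz":0}
    - {"fingers":-1,"tx":0,"ty":0,"tz":-0.0015,"rx":0,"ry":0,"rz":0}

```text
time: 8.97
eef_pos: [520.0, -92.1, 61.5]
orientation: [-1.573, -0.0, -1.745]
contact_force: [0.1, 1.0, -0.4]
finger_gap: 0.4
```

```bash
python3 look.py pics/g.png
```

```text
[520.   -92.12  61.54] [-129.5   -1.1] 0.35 [ 0.09  0.98 -0.36] 8.9667
side [[298.9 258.9]]
wrist [[276.5 248.5]]
```

View pics/g.png

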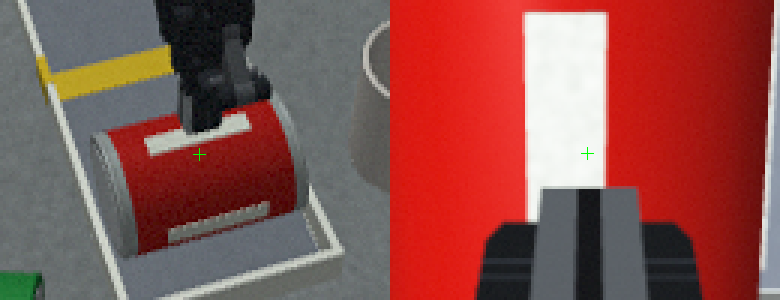

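send_rows:
  moves:
    - {"fingers":-1,"tx":0,"ty":0.0,"tz":-0.0005,"rx":0,"ry":0,"rz":0}
    - {"fingers":-1,"tx":0,"ty":0,"tz":-0.001,"rx":0,"ry":0,"rz":0}
    - {"fingers":-1,"tx":0,"ty":0,"tz":-0.001,"rx":0,"ry":0,"rz":0}

```text
time: 9.32
eef_pos: [520.1, -92.1, 60.6]
orientation: [-1.573, -0.0, -1.745]
contact_force: [-0.1, 0.0, 1.2]
finger_gap: 0.2
```

send_rows:
  moves:
    - {"fingers":-1,"tx":0,"ty":0.0,"tz":-0.0005,"rx":0,"ry":0,"rz":0}
    - {"fingers":-1,"tx":0,"ty":0,"tz":-0.001,"rx":0,"ry":0,"rz":0}
    - {"fingers":-1,"tx":0,"ty":0,"tz":-0.001,"rx":0,"ry":0,"rz":0}

```text
time: 9.57
eef_pos: [520.0, -92.1, 59.5]
orientation: [-1.573, -0.0, -1.745]
contact_force: [0.1, -0.4, -0.0]
finger_gap: 0.3
```

send_rows:
  moves:
    - {"fingers":-1,"tx":0,"ty":0.0,"tz":-0.0005,"rx":0,"ry":0,"rz":0}
    - {"fingers":-1,"tx":0,"ty":0,"tz":-0.001,"rx":0,"ry":0,"rz":0}
    - {"fingers":-1,"tx":0,"ty":0,"tz":-0.001,"rx":0,"ry":0,"rz":0}

```text
time: 9.82
eef_pos: [519.9, -92.1, 58.4]
orientation: [-1.573, -0.0, -1.745]
contact_force: [0.3, -0.6, -0.1]
finger_gap: 0.5
```

```bash
python3 look.py pics/h1.png; python3 - <<'E'
from h import *
s=manip.get_state();print(s["joint_efforts"].round(2),s["q"].round(4),s["torque"])
E
```

```text
[519.95 -92.08  58.36] [-129.4   -1.2] 0.47 [ 0.26 -0.6  -0.15] 9.8167
side [[298.8 260.1]]
wrist [[276.4 248.5]]
[-0.000e+00 -6.570e+01 -5.187e+01 -0.000e+00  1.000e-02 -0.000e+00] [-3.2090e-01  1.4680e-01  1.7370e+00 -5.0000e-04  1.2600e+00  1.4243e+00] [0.02508498 0.03792009 0.02398208]
```

View pics/h1.png

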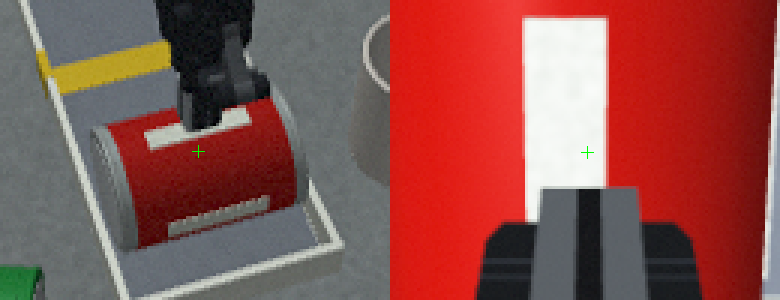

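send_rows:
  moves:
    - {"fingers":-1,"tx":0,"ty":0.0,"tz":-0.0005,"rx":0,"ry":0,"rz":0}
    - {"fingers":-1,"tx":0,"ty":0,"tz":-0.001,"rx":0,"ry":0,"rz":0}
    - {"fingers":-1,"tx":0,"ty":0,"tz":-0.001,"rx":0,"ry":0,"rz":0}

```text
time: 10.17
eef_pos: [519.9, -92.1, 57.3]
orientation: [-1.573, -0.0, -1.745]
contact_force: [-0.7, 0.1, -0.8]
finger_gap: -0.0
```

send_rows:
  moves:
    - {"fingers":-1,"tx":0,"ty":0.0,"tz":-0.0005,"rx":0,"ry":0,"rz":0}
    - {"fingers":-1,"tx":0,"ty":0,"tz":-0.001,"rx":0,"ry":0,"rz":0}
    - {"fingers":-1,"tx":0,"ty":0,"tz":-0.001,"rx":0,"ry":0,"rz":0}

```text
time: 10.42
eef_pos: [519.9, -92.1, 56.2]
orientation: [-1.573, -0.0, -1.745]
contact_force: [0.6, -1.7, -2.0]
finger_gap: -0.2
```

```bash
python3 look.py pics/i.png; python3 look.py pics/i2.png
```

```text
[519.87 -92.07  56.23] [-129.4   -1.2] -0.15 [ 0.61 -1.75 -1.96] 10.4167
side [[298.7 260.8]]
wrist [[276.4 248.5]]
[519.93 -92.07  56.34] [-129.4   -1.2] -0.08 [-0.23  0.06  0.32] 10.5167
side [[298.8 260.8]]
wrist [[276.4 248.5]]
```

View pics/i2.png

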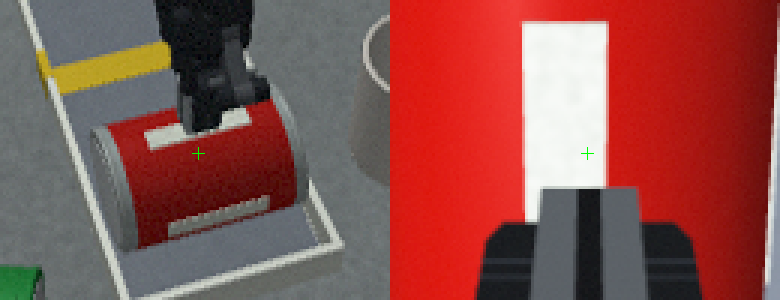

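send_rows:
  moves:
    - {"fingers":-1,"tx":0,"ty":0.0,"tz":-0.0005,"rx":0,"ry":0,"rz":0}
    - {"fingers":-1,"tx":0,"ty":0,"tz":-0.001,"rx":0,"ry":0,"rz":0}
    - {"fingers":-1,"tx":0,"ty":0,"tz":-0.001,"rx":0,"ry":0,"rz":0}

```text
time: 10.87
eef_pos: [519.9, -92.1, 55.3]
orientation: [-1.573, -0.0, -1.745]
contact_force: [-0.0, 0.0, -0.5]
finger_gap: -0.2
```

send_rows:
  moves:
    - {"fingers":-1,"tx":0,"ty":0.0,"tz":-0.0005,"rx":0,"ry":0,"rz":0}
    - {"fingers":-1,"tx":0,"ty":0,"tz":-0.001,"rx":0,"ry":0,"rz":0}
    - {"fingers":-1,"tx":0,"ty":0,"tz":-0.001,"rx":0,"ry":0,"rz":0}

```text
time: 11.12
eef_pos: [519.8, -92.0, 54.1]
orientation: [-1.574, -0.0, -1.745]
contact_force: [0.1, 0.5, -0.7]
finger_gap: -0.0
```

```bash
python3 - <<'E'
from h import *
s=manip.get_state();p=s["eef_pos"]
im=cams.get_image("side");K,T=cam("side")
x,y=300,250
a=cv2.resize(im[y-50:y+50,x-65:x+65],None,fx=6,fy=6,interpolation=cv2.INTER_CUBIC)
def dr(P,col):
    q=proj(K,T,P)-[x-65,y-50]; cv2.polylines(a,[np.int32((q+.5)*6)],True,col,1)
c=p[:2]
for z,col in((p[2],(0,255,0)),(79,(255,255,0)),(90,(255,0,255))):
    dr([[*(c+u*U+v*V),z] for u,v in((-9,-11),(9,-11),(9,11),(-9,11))],col)
r=TR-126.3*U
dr([[*(r-55*V),79],[*(r+55*V),79]],(255,255,255))
cv2.imwrite("pics/j.png",a)
E
```

```text
(no output)
```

View pics/j.png

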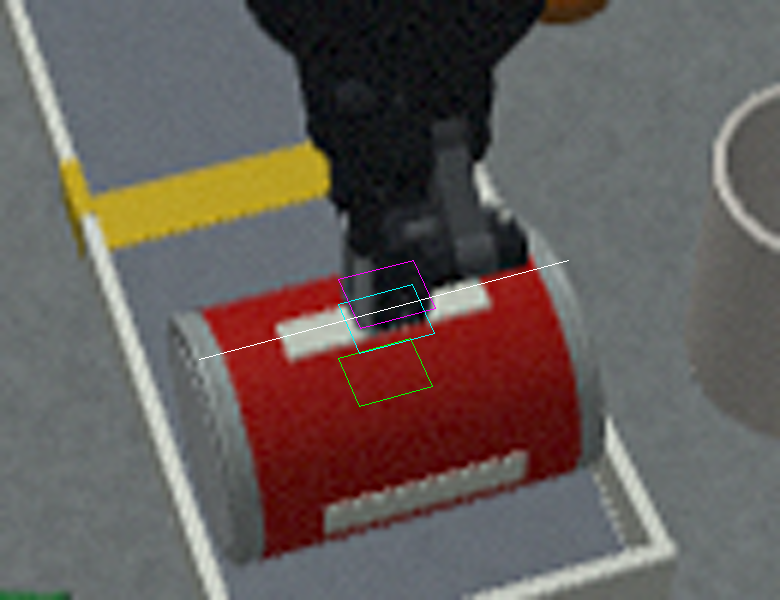

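With the overlay, the tip's lower edge matches a height of about z=89 while the TCP reads 54. The wrist view agrees, so the tip sits about 35 mm behind the nominal TCP. Expected contact is at TCP z≈44.

send_rows:
  moves:
    - {"fingers":-1,"tx":0,"ty":0.0,"tz":-0.001,"rx":0,"ry":0,"rz":0}
    - {"fingers":-1,"tx":0,"ty":0,"tz":-0.002,"rx":0,"ry":0,"rz":0}
    - {"fingers":-1,"tx":0,"ty":0,"tz":-0.003,"rx":0,"ry":0,"rz":0}
    - {"fingers":-1,"tx":0,"ty":0,"tz":-0.004,"rx":0,"ry":0,"rz":0}
    - {"fingers":-1,"tx":0,"ty":0,"tz":-0.005,"rx":0,"ry":0,"rz":0}
    - {"fingers":-1,"tx":0,"ty":0,"tz":-0.005,"rx":0,"ry":0,"rz":0}

```text
time: 11.67
eef_pos: [519.7, -92.0, 48.9]
orientation: [-1.574, 0.0, -1.745]
contact_force: [-0.6, 0.0, -0.7]
finger_gap: 0.0
```

send_rows:
  moves:
    - {"fingers":-1,"tx":0,"ty":0.0,"tz":-0.0007,"rx":0,"ry":0,"rz":0}
    - {"fingers":-1,"tx":0,"ty":0,"tz":-0.0015,"rx":0,"ry":0,"rz":0}
    - {"fingers":-1,"tx":0,"ty":0,"tz":-0.002,"rx":0,"ry":0,"rz":0}
    - {"fingers":-1,"tx":0,"ty":0,"tz":-0.002,"rx":0,"ry":0,"rz":0}

```text
time: 12.0
eef_pos: [519.9, -92.1, 47.6]
orientation: [-1.573, -0.0, -1.745]
contact_force: [-4.2, -0.3, 11.8]
finger_gap: -0.1
```

Contact made: Fz 11.8 N at TCP z 47.6. First gentle stroke along the lane.

send_rows:
  moves:
    - {"fingers":-1,"tx":0.0002,"ty":0.001,"tz":-0.0004,"rx":0,"ry":0,"rz":0}
    - {"fingers":-1,"tx":0.0006,"ty":0.0035,"tz":-0.0004,"rx":0,"ry":0,"rz":0}
    - {"fingers":-1,"tx":0.0012,"ty":0.007,"tz":-0.0004,"rx":0,"ry":0,"rz":0}
    - {"fingers":-1,"tx":0.002,"ty":0.0115,"tz":-0.0004,"rx":0,"ry":0,"rz":0}
    - {"fingers":-1,"tx":0.0028,"ty":0.016,"tz":-0.0004,"rx":0,"ry":0,"rz":0}
    - {"fingers":-1,"tx":0.0035,"ty":0.02,"tz":-0.0004,"rx":0,"ry":0,"rz":0}
    - {"fingers":-1,"tx":0.004,"ty":0.0225,"tz":-0.0004,"rx":0,"ry":0,"rz":0}
    - {"fingers":-1,"tx":0.0042,"ty":0.0237,"tz":-0.0004,"rx":0,"ry":0,"rz":0}

```text
time: 12.67
eef_pos: [524.2, -68.1, 47.6]
orientation: [-1.573, -0.0, -1.745]
contact_force: [-2.0, 0.1, 4.7]
finger_gap: -0.1
```

```bash
cat > st.py <<'E'
from h import *
import sys
s=manip.get_state();p=s["eef_pos"];print(p.round(2),"s,t",lane(p),s["contact_force"].round(2),s["time"])
for n in("side","top"): print(n,tin(n)[0])
im=cams.get_image("side");x,y=300,245
cv2.imwrite(sys.argv[1],cv2.resize(im[y-60:y+75,x-90:x+90],None,fx=4,fy=4,interpolation=cv2.INTER_CUBIC))
E
python3 st.py pics/k.png
```

```text
[524.23 -68.13  47.59] s,t [-105.1   -1.1] [-1.97  0.12  4.73] 12.6667
side [(0.69, array([ 5.2176e+02, -7.8220e+01, -2.3000e-01]), np.float64(0.881), 's,t', array([-115.5,   -1.8]))]
top [(0.91, array([ 5.0939e+02, -7.9770e+01,  2.1000e-01]), np.float64(0.298), 's,t', array([-119.1,  -13.7]))]
```

View pics/k.png

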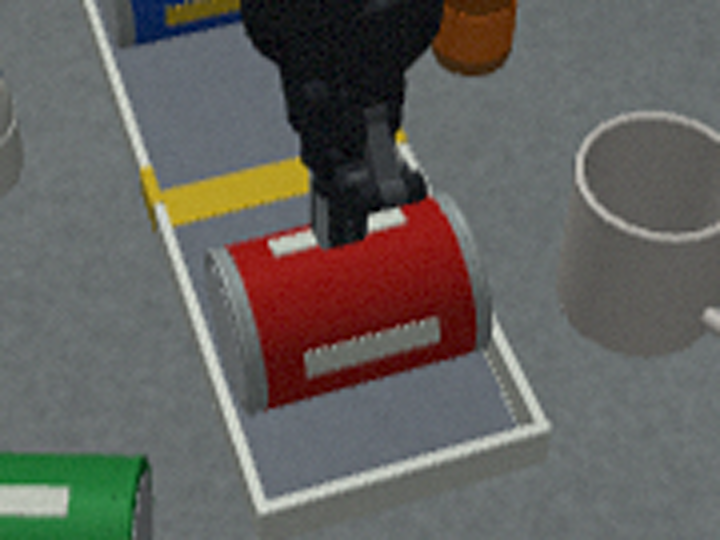

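Side view: the tin rolled from s≈-126 to about -115, with its bars turned accordingly, and still sits square. Next: lift, step back, repeat.

send_rows:
  moves:
    - {"fingers":-1,"tx":0,"ty":0,"tz":0.004,"rx":0,"ry":0,"rz":0}
    - {"fingers":-1,"tx":0,"ty":0,"tz":0.008,"rx":0,"ry":0,"rz":0}
    - {"fingers":-1,"tx":-0.0012,"ty":-0.0067,"tz":0.008,"rx":0,"ry":0,"rz":0}
    - {"fingers":-1,"tx":-0.0024,"ty":-0.0137,"tz":0.008,"rx":0,"ry":0,"rz":0}
    - {"fingers":-1,"tx":-0.0029,"ty":-0.0167,"tz":0.006,"rx":0,"ry":0,"rz":0}
    - {"fingers":-1,"tx":-0.0029,"ty":-0.0167,"tz":0.003,"rx":0,"ry":0,"rz":0}
    - {"fingers":-1,"tx":-0.0029,"ty":-0.0167,"tz":0.001,"rx":0,"ry":0,"rz":0}
    - {"fingers":-1,"tx":-0.0029,"ty":-0.0167,"tz":0.0002,"rx":0,"ry":0,"rz":0}

```text
time: 13.58
eef_pos: [521.2, -85.2, 47.5]
orientation: [-1.573, -0.0, -1.745]
contact_force: [-4.5, 0.7, 11.0]
finger_gap: 0.4
```

send_rows:
  moves:
    - {"fingers":-1,"tx":0.0002,"ty":0.0015,"tz":-0.0004,"rx":0,"ry":0,"rz":0}
    - {"fingers":-1,"tx":0.0009,"ty":0.005,"tz":-0.0004,"rx":0,"ry":0,"rz":0}
    - {"fingers":-1,"tx":0.0018,"ty":0.01,"tz":-0.0004,"rx":0,"ry":0,"rz":0}
    - {"fingers":-1,"tx":0.0027,"ty":0.0155,"tz":-0.0004,"rx":0,"ry":0,"rz":0}
    - {"fingers":-1,"tx":0.0037,"ty":0.021,"tz":-0.0004,"rx":0,"ry":0,"rz":0}
    - {"fingers":-1,"tx":0.0046,"ty":0.026,"tz":-0.0004,"rx":0,"ry":0,"rz":0}
    - {"fingers":-1,"tx":0.0051,"ty":0.029,"tz":-0.0004,"rx":0,"ry":0,"rz":0}
    - {"fingers":-1,"tx":0.0053,"ty":0.0302,"tz":-0.0004,"rx":0,"ry":0,"rz":0}

```text
time: 14.25
eef_pos: [526.8, -54.4, 47.6]
orientation: [-1.573, -0.0, -1.745]
contact_force: [-3.1, 1.2, 10.1]
finger_gap: 0.0
```

```bash
python3 st.py pics/l.png
```

```text
[526.76 -54.45  47.57] s,t [-91.2  -1. ] [-3.08  1.21 10.14] 14.25
side [(0.94, array([ 5.2466e+02, -6.2770e+01, -2.0000e-01]), np.float64(0.913), 's,t', array([-99.8,  -1.6]))]
top [(0.72, array([ 4.9342e+02, -6.1270e+01, -7.0000e-02]), np.float64(0.355), 's,t', array([-103.7,  -32.6]))]
```

View pics/l.png

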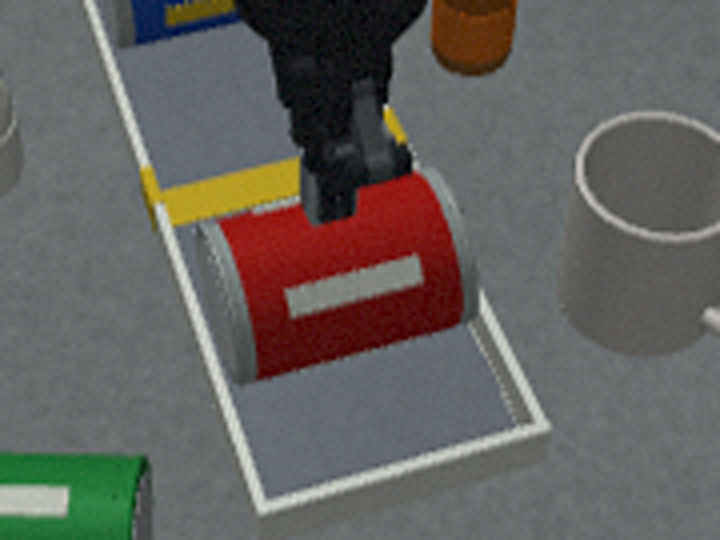

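Rolling as expected; tin at s≈-99. Repeat.

send_rows:
  moves:
    - {"fingers":-1,"tx":0,"ty":0,"tz":0.004,"rx":0,"ry":0,"rz":0}
    - {"fingers":-1,"tx":0,"ty":0,"tz":0.008,"rx":0,"ry":0,"rz":0}
    - {"fingers":-1,"tx":-0.0012,"ty":-0.0067,"tz":0.008,"rx":0,"ry":0,"rz":0}
    - {"fingers":-1,"tx":-0.0023,"ty":-0.0132,"tz":0.008,"rx":0,"ry":0,"rz":0}
    - {"fingers":-1,"tx":-0.0027,"ty":-0.0156,"tz":0.006,"rx":0,"ry":0,"rz":0}
    - {"fingers":-1,"tx":-0.0027,"ty":-0.0156,"tz":0.003,"rx":0,"ry":0,"rz":0}
    - {"fingers":-1,"tx":-0.0027,"ty":-0.0156,"tz":0.001,"rx":0,"ry":0,"rz":0}
    - {"fingers":-1,"tx":-0.0027,"ty":-0.0156,"tz":0.0004,"rx":0,"ry":0,"rz":0}

```text
time: 15.17
eef_pos: [523.8, -70.4, 47.5]
orientation: [-1.573, -0.0, -1.745]
contact_force: [-1.9, 0.3, 6.0]
finger_gap: 0.1
```

send_rows:
  moves:
    - {"fingers":-1,"tx":0.0002,"ty":0.0015,"tz":-0.0004,"rx":0,"ry":0,"rz":0}
    - {"fingers":-1,"tx":0.0009,"ty":0.005,"tz":-0.0004,"rx":0,"ry":0,"rz":0}
    - {"fingers":-1,"tx":0.0018,"ty":0.01,"tz":-0.0004,"rx":0,"ry":0,"rz":0}
    - {"fingers":-1,"tx":0.0027,"ty":0.0155,"tz":-0.0004,"rx":0,"ry":0,"rz":0}
    - {"fingers":-1,"tx":0.0037,"ty":0.021,"tz":-0.0004,"rx":0,"ry":0,"rz":0}
    - {"fingers":-1,"tx":0.0046,"ty":0.026,"tz":-0.0004,"rx":0,"ry":0,"rz":0}
    - {"fingers":-1,"tx":0.0051,"ty":0.029,"tz":-0.0004,"rx":0,"ry":0,"rz":0}
    - {"fingers":-1,"tx":0.0053,"ty":0.0302,"tz":-0.0004,"rx":0,"ry":0,"rz":0}

```text
time: 15.83
eef_pos: [529.4, -39.6, 47.6]
orientation: [-1.572, -0.0, -1.745]
contact_force: [-2.4, 0.2, 8.5]
finger_gap: 0.1
```

```bash
python3 st.py pics/m.png
```

```text
[529.45 -39.65  47.63] s,t [-76.2  -0.9] [-2.36  0.21  8.51] 15.8333
side [(0.63, array([ 5.2726e+02, -4.7920e+01, -2.1000e-01]), np.float64(0.925), 's,t', array([-84.7,  -1.6]))]
top [(0.95, array([ 4.9864e+02, -4.1340e+01, -1.0000e-01]), np.float64(0.391), 's,t', array([-83.1, -30.9]))]
```

send_rows:
  moves:
    - {"fingers":-1,"tx":0,"ty":0,"tz":0.004,"rx":0,"ry":0,"rz":0}
    - {"fingers":-1,"tx":0,"ty":0,"tz":0.008,"rx":0,"ry":0,"rz":0}
    - {"fingers":-1,"tx":-0.0012,"ty":-0.0067,"tz":0.008,"rx":0,"ry":0,"rz":0}
    - {"fingers":-1,"tx":-0.0023,"ty":-0.0132,"tz":0.008,"rx":0,"ry":0,"rz":0}
    - {"fingers":-1,"tx":-0.0027,"ty":-0.0155,"tz":0.006,"rx":0,"ry":0,"rz":0}
    - {"fingers":-1,"tx":-0.0027,"ty":-0.0155,"tz":0.003,"rx":0,"ry":0,"rz":0}
    - {"fingers":-1,"tx":-0.0027,"ty":-0.0155,"tz":0.001,"rx":0,"ry":0,"rz":0}
    - {"fingers":-1,"tx":-0.0027,"ty":-0.0155,"tz":0.0004,"rx":0,"ry":0,"rz":0}

```text
time: 16.75
eef_pos: [526.5, -55.5, 47.5]
orientation: [-1.573, 0.0, -1.745]
contact_force: [-1.7, 1.0, 4.0]
finger_gap: 0.2
```

send_rows:
  moves:
    - {"fingers":-1,"tx":0.0002,"ty":0.0015,"tz":-0.0004,"rx":0,"ry":0,"rz":0}
    - {"fingers":-1,"tx":0.0009,"ty":0.005,"tz":-0.0004,"rx":0,"ry":0,"rz":0}
    - {"fingers":-1,"tx":0.0018,"ty":0.01,"tz":-0.0004,"rx":0,"ry":0,"rz":0}
    - {"fingers":-1,"tx":0.0027,"ty":0.0155,"tz":-0.0004,"rx":0,"ry":0,"rz":0}
    - {"fingers":-1,"tx":0.0037,"ty":0.021,"tz":-0.0004,"rx":0,"ry":0,"rz":0}
    - {"fingers":-1,"tx":0.0046,"ty":0.026,"tz":-0.0004,"rx":0,"ry":0,"rz":0}
    - {"fingers":-1,"tx":0.0051,"ty":0.029,"tz":-0.0004,"rx":0,"ry":0,"rz":0}
    - {"fingers":-1,"tx":0.0053,"ty":0.0302,"tz":-0.0004,"rx":0,"ry":0,"rz":0}

```text
time: 17.42
eef_pos: [532.1, -24.7, 47.7]
orientation: [-1.572, 0.0, -1.745]
contact_force: [-2.0, 0.3, 8.3]
finger_gap: -0.2
```

```bash
python3 st.py pics/n.png
```

```text
[532.11 -24.72  47.65] s,t [-61.   -0.8] [-2.01  0.33  8.32] 17.4167
side [(0.61, array([ 5.3066e+02, -3.0720e+01, -1.9000e-01]), np.float64(0.918), 's,t', array([-67.1,  -1.2]))]
top [(0.62, array([ 5.0371e+02, -2.7060e+01, -1.4000e-01]), np.float64(0.364), 's,t', array([-68.2, -28.4]))]
```

View pics/n.png

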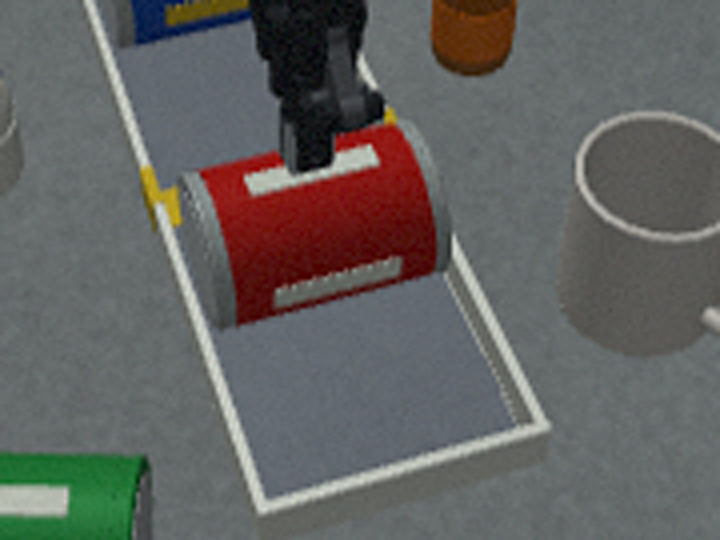

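send_rows:
  moves:
    - {"fingers":-1,"tx":0,"ty":0,"tz":0.004,"rx":0,"ry":0,"rz":0}
    - {"fingers":-1,"tx":0,"ty":0,"tz":0.008,"rx":0,"ry":0,"rz":0}
    - {"fingers":-1,"tx":-0.0012,"ty":-0.0067,"tz":0.008,"rx":0,"ry":0,"rz":0}
    - {"fingers":-1,"tx":-0.0023,"ty":-0.0132,"tz":0.008,"rx":0,"ry":0,"rz":0}
    - {"fingers":-1,"tx":-0.0026,"ty":-0.015,"tz":0.006,"rx":0,"ry":0,"rz":0}
    - {"fingers":-1,"tx":-0.0026,"ty":-0.015,"tz":0.003,"rx":0,"ry":0,"rz":0}
    - {"fingers":-1,"tx":-0.0026,"ty":-0.015,"tz":0.001,"rx":0,"ry":0,"rz":0}
    - {"fingers":-1,"tx":-0.0026,"ty":-0.015,"tz":0.0004,"rx":0,"ry":0,"rz":0}

```text
time: 18.33
eef_pos: [529.3, -40.1, 47.5]
orientation: [-1.573, 0.0, -1.745]
contact_force: [-0.9, 0.1, 5.2]
finger_gap: -0.1
```

send_rows:
  moves:
    - {"fingers":-1,"tx":0.0002,"ty":0.0015,"tz":-0.0004,"rx":0,"ry":0,"rz":0}
    - {"fingers":-1,"tx":0.0009,"ty":0.005,"tz":-0.0004,"rx":0,"ry":0,"rz":0}
    - {"fingers":-1,"tx":0.0018,"ty":0.01,"tz":-0.0004,"rx":0,"ry":0,"rz":0}
    - {"fingers":-1,"tx":0.0027,"ty":0.0155,"tz":-0.0004,"rx":0,"ry":0,"rz":0}
    - {"fingers":-1,"tx":0.0037,"ty":0.021,"tz":-0.0004,"rx":0,"ry":0,"rz":0}
    - {"fingers":-1,"tx":0.0046,"ty":0.026,"tz":-0.0004,"rx":0,"ry":0,"rz":0}
    - {"fingers":-1,"tx":0.0051,"ty":0.029,"tz":-0.0004,"rx":0,"ry":0,"rz":0}
    - {"fingers":-1,"tx":0.0053,"ty":0.0302,"tz":-0.0004,"rx":0,"ry":0,"rz":0}

```text
time: 19.0
eef_pos: [534.9, -9.2, 47.6]
orientation: [-1.572, 0.0, -1.744]
contact_force: [-1.3, 0.2, 8.1]
finger_gap: 0.1
```

```bash
python3 st.py pics/o.png
```

```text
[534.89  -9.2   47.64] s,t [-45.2  -0.8] [-1.27  0.19  8.15] 19.0
side [(0.75, array([ 5.3297e+02, -1.6420e+01, -2.0000e-01]), np.float64(0.937), 's,t', array([-52.7,  -1.4]))]
top [(0.81, array([ 4.9866e+02, -1.0570e+01, -1.3000e-01]), np.float64(0.35), 's,t', array([-52.8, -36.2]))]
```

Tin at s≈-52.7, tool at -45.2. Repeat.

send_rows:
  moves:
    - {"fingers":-1,"tx":0,"ty":0,"tz":0.004,"rx":0,"ry":0,"rz":0}
    - {"fingers":-1,"tx":0,"ty":0,"tz":0.008,"rx":0,"ry":0,"rz":0}
    - {"fingers":-1,"tx":-0.0012,"ty":-0.0067,"tz":0.008,"rx":0,"ry":0,"rz":0}
    - {"fingers":-1,"tx":-0.0023,"ty":-0.0132,"tz":0.008,"rx":0,"ry":0,"rz":0}
    - {"fingers":-1,"tx":-0.0026,"ty":-0.0152,"tz":0.006,"rx":0,"ry":0,"rz":0}
    - {"fingers":-1,"tx":-0.0026,"ty":-0.0152,"tz":0.003,"rx":0,"ry":0,"rz":0}
    - {"fingers":-1,"tx":-0.0026,"ty":-0.0152,"tz":0.001,"rx":0,"ry":0,"rz":0}
    - {"fingers":-1,"tx":-0.0026,"ty":-0.0152,"tz":0.0004,"rx":0,"ry":0,"rz":0}

```text
time: 19.92
eef_pos: [532.0, -24.8, 47.5]
orientation: [-1.573, 0.0, -1.745]
contact_force: [0.2, 0.4, 5.0]
finger_gap: 0.0
```

send_rows:
  moves:
    - {"fingers":-1,"tx":0.0002,"ty":0.0015,"tz":-0.0004,"rx":0,"ry":0,"rz":0}
    - {"fingers":-1,"tx":0.0009,"ty":0.005,"tz":-0.0004,"rx":0,"ry":0,"rz":0}
    - {"fingers":-1,"tx":0.0018,"ty":0.01,"tz":-0.0004,"rx":0,"ry":0,"rz":0}
    - {"fingers":-1,"tx":0.0027,"ty":0.0155,"tz":-0.0004,"rx":0,"ry":0,"rz":0}
    - {"fingers":-1,"tx":0.0037,"ty":0.021,"tz":-0.0004,"rx":0,"ry":0,"rz":0}
    - {"fingers":-1,"tx":0.0046,"ty":0.026,"tz":-0.0004,"rx":0,"ry":0,"rz":0}
    - {"fingers":-1,"tx":0.0051,"ty":0.029,"tz":-0.0004,"rx":0,"ry":0,"rz":0}
    - {"fingers":-1,"tx":0.0053,"ty":0.0302,"tz":-0.0004,"rx":0,"ry":0,"rz":0}

```text
time: 20.58
eef_pos: [537.6, 6.0, 47.6]
orientation: [-1.572, 0.0, -1.744]
contact_force: [-1.2, -0.1, 9.2]
finger_gap: 0.2
```

```bash
python3 st.py pics/p.png
```

```text
[537.65   6.04  47.64] s,t [-29.7  -0.7] [-1.23 -0.11  9.24] 20.5833
side [(0.91, array([ 5.3648e+02, -1.1000e+00, -1.9000e-01]), np.float64(0.941), 's,t', array([-37. ,  -0.6]))]
top [(0.95, array([ 5.0745e+02,  4.1800e+00, -1.3000e-01]), np.float64(0.344), 's,t', array([-36.8, -30.1]))]
```

View pics/p.png

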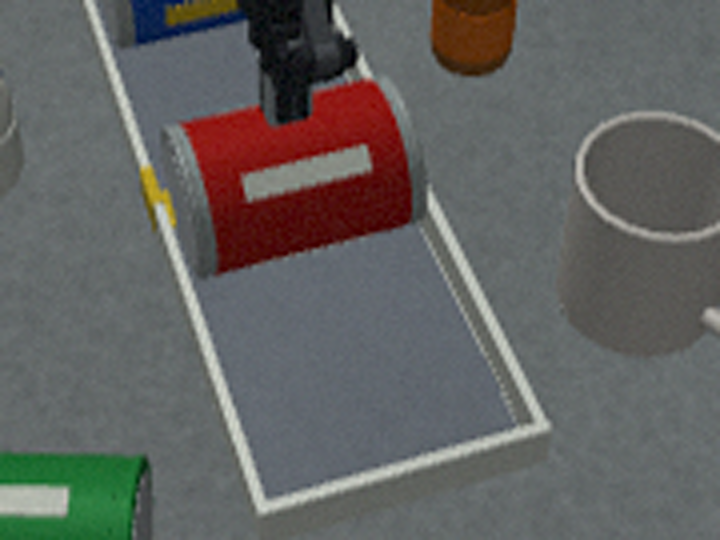

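send_rows:
  moves:
    - {"fingers":-1,"tx":0,"ty":0,"tz":0.004,"rx":0,"ry":0,"rz":0}
    - {"fingers":-1,"tx":0,"ty":0,"tz":0.008,"rx":0,"ry":0,"rz":0}
    - {"fingers":-1,"tx":-0.0012,"ty":-0.0067,"tz":0.008,"rx":0,"ry":0,"rz":0}
    - {"fingers":-1,"tx":-0.0023,"ty":-0.0132,"tz":0.008,"rx":0,"ry":0,"rz":0}
    - {"fingers":-1,"tx":-0.0026,"ty":-0.0152,"tz":0.006,"rx":0,"ry":0,"rz":0}
    - {"fingers":-1,"tx":-0.0026,"ty":-0.0152,"tz":0.003,"rx":0,"ry":0,"rz":0}
    - {"fingers":-1,"tx":-0.0026,"ty":-0.0152,"tz":0.001,"rx":0,"ry":0,"rz":0}
    - {"fingers":-1,"tx":-0.0026,"ty":-0.0152,"tz":0.0004,"rx":0,"ry":0,"rz":0}

```text
time: 21.5
eef_pos: [534.8, -9.5, 47.5]
orientation: [-1.573, 0.0, -1.745]
contact_force: [-1.8, -0.4, 4.4]
finger_gap: -0.2
```

send_rows:
  moves:
    - {"fingers":-1,"tx":0.0002,"ty":0.0015,"tz":-0.0004,"rx":0,"ry":0,"rz":0}
    - {"fingers":-1,"tx":0.0009,"ty":0.005,"tz":-0.0004,"rx":0,"ry":0,"rz":0}
    - {"fingers":-1,"tx":0.0018,"ty":0.01,"tz":-0.0004,"rx":0,"ry":0,"rz":0}
    - {"fingers":-1,"tx":0.0027,"ty":0.0155,"tz":-0.0004,"rx":0,"ry":0,"rz":0}
    - {"fingers":-1,"tx":0.0037,"ty":0.021,"tz":-0.0004,"rx":0,"ry":0,"rz":0}
    - {"fingers":-1,"tx":0.0046,"ty":0.026,"tz":-0.0004,"rx":0,"ry":0,"rz":0}
    - {"fingers":-1,"tx":0.0051,"ty":0.029,"tz":-0.0004,"rx":0,"ry":0,"rz":0}
    - {"fingers":-1,"tx":0.0053,"ty":0.0302,"tz":-0.0004,"rx":0,"ry":0,"rz":0}

```text
time: 22.17
eef_pos: [540.4, 21.3, 47.7]
orientation: [-1.572, 0.001, -1.744]
contact_force: [-2.9, 0.2, 8.7]
finger_gap: -0.2
```

```bash
python3 st.py pics/q.png; python3 st.py pics/q.png
```

```text
[540.42  21.33  47.65] s,t [-14.2  -0.6] [-2.92  0.19  8.71] 22.1667
side [(0.64, array([ 5.3934e+02,  1.4420e+01, -2.2000e-01]), np.float64(0.911), 's,t', array([-21.2,  -0.5]))]
top [(0.67, array([ 5.0809e+02,  2.0130e+01, -2.1000e-01]), np.float64(0.372), 's,t', array([-21. , -32.3]))]
[540.38  21.01  47.66] s,t [-14.5  -0.6] [-2.29  1.26  9.05] 22.4167
side [(0.64, array([ 5.3864e+02,  1.4030e+01, -2.1000e-01]), np.float64(0.905), 's,t', array([-21.7,  -1.1]))]
top [(0.84, array([ 5.1133e+02,  1.9270e+01, -2.5000e-01]), np.float64(0.356), 's,t', array([-21.3, -28.9]))]
```

send_rows:
  moves:
    - {"fingers":-1,"tx":0,"ty":0,"tz":0.004,"rx":0,"ry":0,"rz":0}
    - {"fingers":-1,"tx":0,"ty":0,"tz":0.008,"rx":0,"ry":0,"rz":0}
    - {"fingers":-1,"tx":-0.0011,"ty":-0.0062,"tz":0.008,"rx":0,"ry":0,"rz":0}
    - {"fingers":-1,"tx":-0.0021,"ty":-0.012,"tz":0.008,"rx":0,"ry":0,"rz":0}
    - {"fingers":-1,"tx":-0.0024,"ty":-0.0138,"tz":0.006,"rx":0,"ry":0,"rz":0}
    - {"fingers":-1,"tx":-0.0024,"ty":-0.0138,"tz":0.003,"rx":0,"ry":0,"rz":0}
    - {"fingers":-1,"tx":-0.0024,"ty":-0.0138,"tz":0.001,"rx":0,"ry":0,"rz":0}
    - {"fingers":-1,"tx":-0.0024,"ty":-0.0138,"tz":0.0004,"rx":0,"ry":0,"rz":0}

```text
time: 23.33
eef_pos: [537.8, 7.1, 47.6]
orientation: [-1.573, 0.001, -1.745]
contact_force: [-1.7, 1.0, 6.3]
finger_gap: 0.3
```

send_rows:
  moves:
    - {"fingers":-1,"tx":0.0002,"ty":0.0015,"tz":-0.0004,"rx":0,"ry":0,"rz":0}
    - {"fingers":-1,"tx":0.0008,"ty":0.0045,"tz":-0.0004,"rx":0,"ry":0,"rz":0}
    - {"fingers":-1,"tx":0.0016,"ty":0.009,"tz":-0.0004,"rx":0,"ry":0,"rz":0}
    - {"fingers":-1,"tx":0.0025,"ty":0.014,"tz":-0.0004,"rx":0,"ry":0,"rz":0}
    - {"fingers":-1,"tx":0.0033,"ty":0.019,"tz":-0.0004,"rx":0,"ry":0,"rz":0}
    - {"fingers":-1,"tx":0.004,"ty":0.0228,"tz":-0.0004,"rx":0,"ry":0,"rz":0}
    - {"fingers":-1,"tx":0.0043,"ty":0.0248,"tz":-0.0004,"rx":0,"ry":0,"rz":0}
    - {"fingers":-1,"tx":0.0045,"ty":0.0256,"tz":-0.0004,"rx":0,"ry":0,"rz":0}

```text
time: 24.0
eef_pos: [542.6, 33.2, 47.7]
orientation: [-1.572, 0.001, -1.744]
contact_force: [-3.3, 0.3, 8.5]
finger_gap: -0.0
```

send_rows:
  moves:
    - {"fingers":-1,"tx":0,"ty":0,"tz":-0.0002,"rx":0,"ry":0,"rz":0}
    - {"fingers":-1,"tx":0,"ty":0,"tz":0.0,"rx":0,"ry":0,"rz":0}
    - {"fingers":-1,"tx":0,"ty":0,"tz":0.003,"rx":0,"ry":0,"rz":0}
    - {"fingers":-1,"tx":0,"ty":0,"tz":0.01,"rx":0,"ry":0,"rz":0}
    - {"fingers":-1,"tx":0,"ty":0,"tz":0.03,"rx":0,"ry":0,"rz":0}
    - {"fingers":-1,"tx":0,"ty":0,"tz":0.055,"rx":0,"ry":0,"rz":0}
    - {"fingers":-1,"tx":0,"ty":0,"tz":0.08,"rx":0,"ry":0,"rz":0}
    - {"fingers":-1,"tx":0,"ty":0,"tz":0.1,"rx":0,"ry":0,"rz":0}

```text
time: 24.67
eef_pos: [542.8, 33.2, 150.1]
orientation: [-1.571, 0.001, -1.744]
contact_force: [0.3, 0.3, 0.5]
finger_gap: 0.0
```

```bash
python3 st.py pics/r.png; python3 -c "
from h import *
for i in range(2): print(tin('side')[0])
cv2.imwrite('pics/r2.png',np.hstack([cv2.resize(cams.get_image('top'),(400,300)),cv2.resize(cams.get_image('wrist'),(400,300))]))"
```

```text
[542.8   33.17 150.07] s,t [-2.1 -0.3] [0.32 0.3  0.49] 24.6667
side [(0.94, array([ 5.4125e+02,  2.6850e+01, -1.8000e-01]), np.float64(0.949), 's,t', array([-8.6, -0.8]))]
top [(0.84, array([ 5.2385e+02,  3.0190e+01, -2.1000e-01]), np.float64(0.536), 's,t', array([ -8.3, -18.5]))]
[(0.55, array([ 5.4162e+02,  2.7910e+01, -2.4000e-01]), np.float64(0.928), 's,t', array([-7.5, -0.6]))]
[(0.72, array([ 5.3997e+02,  2.7850e+01, -1.9000e-01]), np.float64(0.951), 's,t', array([-7.8, -2.2]))]
```

View pics/r.png

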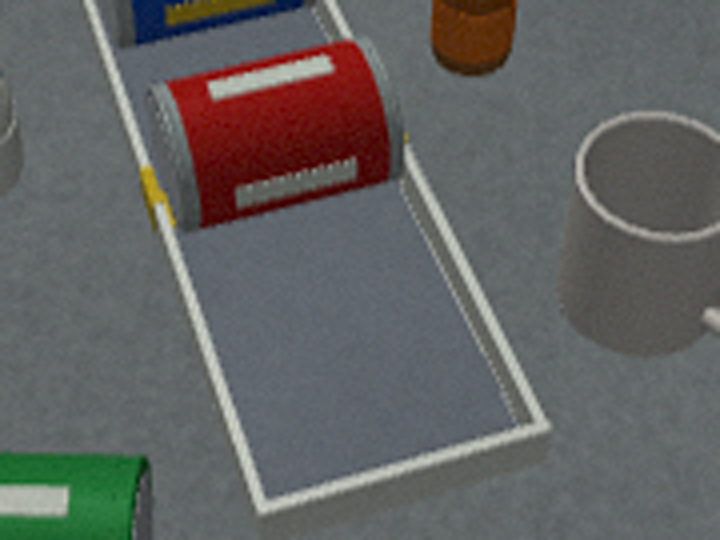

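View pics/r2.png

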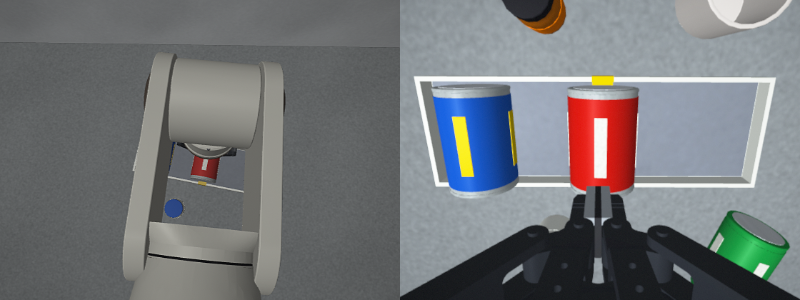

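Wrist view: red tin (602,140) sits centred under the yellow rim mark (602,80). Side fits give s≈-8 against the strip at -7.8. I'll move clear of the top camera to verify.

send_rows:
  moves:
    - {"fingers":-1,"tx":0,"ty":0,"tz":0.02,"rx":0,"ry":0,"rz":0}
    - {"fingers":-1,"tx":-0.015,"ty":-0.025,"tz":0.045,"rx":0,"ry":0,"rz":0}
    - {"fingers":-1,"tx":-0.03,"ty":-0.055,"tz":0.06,"rx":0,"ry":0,"rz":0}
    - {"fingers":-1,"tx":-0.045,"ty":-0.09,"tz":0.06,"rx":0,"ry":0,"rz":0}
    - {"fingers":-1,"tx":-0.06,"ty":-0.125,"tz":0.06,"rx":0,"ry":0,"rz":0}
    - {"fingers":-1,"tx":-0.075,"ty":-0.16,"tz":0.06,"rx":0,"ry":0,"rz":0}
    - {"fingers":-1,"tx":-0.09,"ty":-0.195,"tz":0.06,"rx":0,"ry":0,"rz":0}
    - {"fingers":-1,"tx":-0.105,"ty":-0.22,"tz":0.06,"rx":0,"ry":0,"rz":0}

```text
time: 25.88
eef_pos: [436.2, -189.0, 207.0]
orientation: [-1.573, 0.0, -1.745]
contact_force: [0.3, 0.3, 0.6]
finger_gap: 0.5
```

send_rows:
  moves:
    - {"fingers":-1,"tx":-0.015,"ty":-0.03,"tz":0,"rx":0,"ry":0,"rz":0}
    - {"fingers":-1,"tx":-0.03,"ty":-0.065,"tz":0,"rx":0,"ry":0,"rz":0}
    - {"fingers":-1,"tx":-0.045,"ty":-0.1,"tz":0,"rx":0,"ry":0,"rz":0}
    - {"fingers":-1,"tx":-0.06,"ty":-0.135,"tz":0,"rx":0,"ry":0,"rz":0}
    - {"fingers":-1,"tx":-0.075,"ty":-0.165,"tz":0,"rx":0,"ry":0,"rz":0}
    - {"fingers":-1,"tx":-0.085,"ty":-0.185,"tz":0,"rx":0,"ry":0,"rz":0}
    - {"fingers":-1,"tx":-0.09,"ty":-0.195,"tz":0,"rx":0,"ry":0,"rz":0}
    - {"fingers":-1,"tx":-0.09,"ty":-0.2,"tz":0,"rx":0,"ry":0,"rz":0}

```text
time: 26.55
eef_pos: [345.3, -390.1, 206.6]
orientation: [-1.574, 0.001, -1.747]
contact_force: [1.3, 1.0, -0.2]
finger_gap: 0.1
```

```bash
python3 -c "
from h import *
for n in('top','side','top','side'): print(n,tin(n)[0],tin(n,'blue')[0])
a=cams.get_image('top');cv2.imwrite('pics/s.png',a);print(manip.get_state()['time'])"
```

```text
top [(0.66, array([ 5.4458e+02,  2.7850e+01, -1.8000e-01]), np.float64(0.951), 's,t', array([-7. ,  2.3]))] []
side [] []
top [(0.88, array([ 5.431e+02,  2.758e+01, -2.000e-01]), np.float64(0.959), 's,t', array([-7.6,  0.9]))] [(0.62, array([ 5.6737e+02,  1.5972e+02, -1.9000e-01]), np.float64(0.972), 's,t', array([126.8,   1.9]))]
side [] []
27.4
```

View pics/s.png

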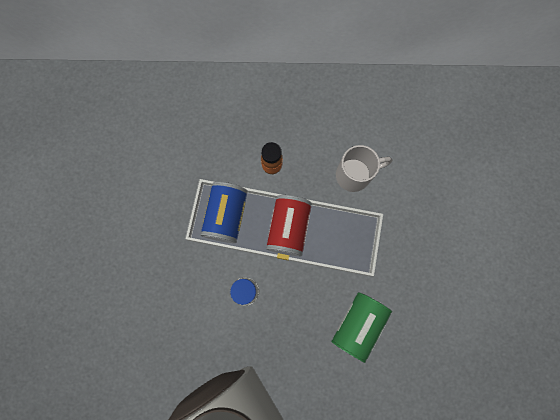

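The top view shows the red tin at (289,224) on the strip (fits s=-7.0 and -7.6, strip at -7.6). The blue tin (223,212), mug, jar, tub and green tin are at the same pixels as before. Handing in.

```bash
python3 -c "
from station import manip
print(manip.job_done())"
```

```text
the job is handed in; nothing more can be done
None
```

The red tin now lies still on the yellow strip. I rolled it about 118 mm along the lane with eight short strokes of the shut fingertips along its top. The contact readings I took ran from about 4 to 12 N, and I lifted clear between strokes. I then moved the arm away and handed the job in at about 27.5 s.

**Final position:** two top-camera fits put the tin at −7.0 and −7.6 mm along the lane, against −7.6 mm for the strip, so it is centred to within about 1 mm. Side-camera fits just after the last lift gave −7.5 to −8.6 mm.

**Other objects:** the blue tin measured unmoved (126.8 mm along the lane, 126.6 before). The mug, spice jar, tub and green tin are at the same pixels in the top view as at the start.

**Checks that failed or disagreed:**
- **Fingertip height:** the fingertips touched about 31 mm short of where the stated tool point should be. I found the contact height with a slow, force-watched descent, backed by the pictures.
- **Sideways force:** a side force of up to about 4.5 N showed while pressing. The tin stayed square in the lane.
- **Top camera during the strokes:** its tin fits were unusable because the arm blocked the view, so I used the side camera then.
- **Side camera at the end:** it found neither tin in the very last check, so the final position rests on the top camera and the earlier side fits.

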